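# Check-weigh refilled jars and show the short-filled one to the phone

### The arm

A 6-joint arm with a two-finger parallel gripper is mounted at the origin on a cart in front of the work surface, level with it; the furniture and walls round the work are solid. World frame = base frame: x ahead of the robot, y to its left, z up, the work surface at z = 0. Lengths are in m, angles in rad, forces in N, time in s.
With the tool pointing down it reaches from about 0.325 to 0.9 m from the base axis. Payload 6.1 kg.
Tool frame: the origin (TCP) lies midway between the tips of the shut fingers; the grasp point (between the pads) lies 19 mm behind it; z points along the fingers, y is the line along which they close (so a half turn about z gives the same grasp; the last joint's range is limited). The gripper opens to 85 mm and grips with 20 to 120 N. Pads are 22 mm wide; open, the fingers measure 114 mm over their backs; the gripper's body (76 mm by 85 mm) begins 54 mm behind the grasp point. The pads swing forward as they close: fully open they stand 13 mm farther back than shut.
Start: joints at [-1.235, 0.22, 1.526, -0, 1.395, -0.126], TCP at [0.278, -0.56, 0.231] pointing down, gripper open.
Joint ranges: [-2.98, 2.98], [-0.91, 2.08], [0.09, 2.57], [-1.24, 4.39], [0.2, 2.65], [-2.68, 2.68]. Speed limits (rad/s): [2.57, 2.57, 3.01, 3.14, 3.14, 3.14].

### API

Orientations are given as [roll, pitch, yaw] about the fixed x, y, z axes, in that order (R = Rz(yaw) Ry(pitch) Rx(roll)).
In Python, from plant import movep, move_l, set_joints, gripper_to, hold, inverse_kinematics, observe, get_image, get_calibration, Unreachable, job_done gives the robot as it stands. Calls block until the motion is done:
- movep(position, orientation): joint-space move of the TCP to a pose.
- move_l(position, feed=0.15, rotation=None, max_force=None): straight line of the TCP; rotation=None keeps the orientation; feed is the mean speed in m/s. With max_force (N) it stops when the force on the tool has changed by that much, and returns True; else False.
- set_joints(angles): joint-space move.
- gripper_to(opening, f_grip=None): finger opening in m; f_grip is the grip in N (None keeps the last); returns when the fingers have stopped.
- hold(seconds).
- inverse_kinematics(position, orientation): joint angles nearest the present ones, or None.
- observe(): the state.
- get_image(name): name is "scene" or "top" or "wrist"; returns (picture, depth): 384x512x3 uint8, red, green, blue; 384x512 float32, m along the optical axis (not along the pixel's ray), 0 where there is no reading.
- get_calibration(name): a dict with "intrinsics" (3x3 intrinsics, pixels), "world_from_camera" (4x4, takes a point from camera to world coordinates). Camera axes: x right, y down, z forward; pixel columns grow to the right and rows downward; lengths in m; the calibration is good to about 2 mm. A picture is of the moment at which its call begins: read the wrist's pose just before it. get_calibration takes no time and is no camera call; for the wrist camera it gives the pose at the moment of the call.
A pose or a line that the arm cannot do raises Unreachable and nothing moves.
- job_done(): hands the job in; it is judged then, once.
The state is a dict: "time_s": time; "q": joint angles; "joint_velocities": joint speeds; "joint_torque": joint torques, N m; "eef_pos": TCP position; "tcp_rot": TCP orientation; "ft_force": force on the tool from outside, world axes, zero at the start; "torque": the same for the moment, N m; "opening": finger opening in m; "grasp_force": force on a finger pad.
Only numpy, scipy, OpenCV 4.12 (cv2) and the standard library are available. Lean on these libraries where they do the work, as an engineer would, in place of code of your own. Each camera call takes 0.05 s, during which the arm holds its last target. There are 200 camera calls.

### The job

One of the three refilled seasoning jars on the spring scale is short-filled: the marker clipped on the dial stands at the weight of two full jars, so find the jar whose removal leaves the needle at the marker, and let the other two stand upright on the pan (put back any jar you took off wrongly). Hold that jar up to the phone's front camera so that the code under its base can be read: base squarely towards the lens, centred in front of it, about 12 cm away, and finish still holding it there in the gripper, at rest. Do not touch the phone, do not tip any jar over on the way, and leave the other things on the worktop where they are.

Things in the scene. Friction and masses are not known exactly. Their poses are not given: they have to be found in the camera images.
- jar_a: one of three seasoning jars that look alike (green label, red cap); upright glass cylinder 44 mm across up to z 88, cap 44 to 46 mm across from z 88 to 109, 109 mm high; origin at the centre of its underside, z axis up through the cap. A full one weighs about 200 g, the short-filled one 100 to 130 g; which is which cannot be seen
- jar_b: one of three seasoning jars that look alike (green label, red cap); upright glass cylinder 44 mm across up to z 88, cap 44 to 46 mm across from z 88 to 109, 109 mm high; origin at the centre of its underside, z axis up through the cap. A full one weighs about 200 g, the short-filled one 100 to 130 g; which is which cannot be seen
- jar_c: one of three seasoning jars that look alike (green label, red cap); upright glass cylinder 44 mm across up to z 88, cap 44 to 46 mm across from z 88 to 109, 109 mm high; origin at the centre of its underside, z axis up through the cap. A full one weighs about 200 g, the short-filled one 100 to 130 g; which is which cannot be seen
- pan (a joint): the scale's sprung pan, how far it has sunk, in m: 0 empty, 0.030 at 1 kg (30 mm per kg, stop at 31.5 mm); 0.012 is two full jars (the marker). It settles within about 0.5 s
- needle (a joint): the dial needle of the same scale, in rad clockwise from the top of the dial: 0 empty, one full turn (6.28) per 1 kg; the marker stands at 2.51 (400 g)
- pan_top (a point): centre of the upper face of the scale's steel pan, a flat rectangle 170 mm (its x) by 270 mm (its y) with a rim 4 mm high; z axis up, moves down with the pan; 144 mm above the worktop when empty. The three jars start in a row along its y axis, about 82 mm apart. The white scale body below it is 172 mm wide, its round dial slopes on the front (-x) side, bezel 99 mm across
- phone: dark phone 72 x 148 x 8.5 mm upright in a fixed aluminium desk stand, leaning back so that its screen is inclined 42 degrees from the level and looks up towards the robot; origin at the middle of its lower edge, x axis up along the screen, z axis out of the screen
- lens (a point): the phone's front camera, a small round spot near the middle of the top edge of the screen, about 124 mm above the worktop; its z axis points out of the lens along the line of sight (towards the robot's side, 48 degrees upwards), x axis up along the screen, y axis to the left as seen by the robot
- white_mug: loose white mug, 93 mm across, 104 mm high, bystander; origin under its base
- coffee_jar: loose coffee jar with white lid, 72 mm across, 125 mm high, bystander; origin under its base
- masking_tape: loose roll of masking tape lying flat, 98 mm across, 25 mm high, bystander; origin under its base
- tuna_tin: loose flat tin, 86 mm across, 40 mm high, bystander; origin under its base
- pickle_jar: loose pickle jar with black lid, 75 mm across, 135 mm high, bystander; origin under its base
Things that resemble listed ones, but are neither listed nor needed, are in the scene too. What is shaped like the jar_b but purple is not meant.

How it is judged:
By the outcome, as a careful person would: the job done as asked, in the order asked, and still so for the second after the job is handed in, while the arm keeps its last pose, push and grip.
It also fails if it takes over 64 s, if anything falls off the work surface, if the arm or the gripper's body presses on something with over 40 N, if the wrist force passes 120 N, or if a joint passes its speed limit or range.

## Working session

There is one attempt and no reset: what is moved stays moved. The work goes in short steps, each a Python script; the robot and the scene stay as the last script left them, time stands still between calls to the robot, and variables do not carry over. Pictures are saved under pics/ and viewed, at most 10 in all, crops included, and the job is handed in when it is done.

```bash
ls; mkdir -p pics
python3 - <<'E'
from plant import *
import cv2,numpy as np
ims=[]
for n in("scene","top"):
    p,d=get_image(n);c=get_calibration(n);np.savez(f"{n}0.npz",p=p,d=d,K=c["intrinsics"],T=c["world_from_camera"])
    cv2.imwrite(f"pics/{n}0.png",cv2.resize(p[:,:,::-1],(768,576)));print(n,np.round(c["intrinsics"],1).tolist(),np.round(c["world_from_camera"],3).tolist())
s=observe();print(s["time_s"],s["tcp_rot"],s["ft_force"])
E
```

```text
pics
scene [[443.6, 0.0, 261.7], [0.0, 443.6, 190.4], [0.0, 0.0, 1.0]] [[0.86, -0.243, 0.45, -0.114], [-0.511, -0.392, 0.765, -1.124], [-0.009, -0.887, -0.461, 0.799], [0.0, 0.0, 0.0, 1.0]]
top [[485.6, 0.0, 259.9], [0.0, 485.6, 194.9], [0.0, 0.0, 1.0]] [[-0.329, -0.73, 0.599, -0.653], [-0.944, 0.26, -0.202, 0.436], [-0.008, -0.632, -0.775, 1.72], [0.0, 0.0, 0.0, 1.0]]
0.1 [-3.13982303e+00 -1.82616863e-04  4.61783331e-01] [ 0.64794652 -0.80064066 -0.4965275 ]
```

View pics/scene0.png

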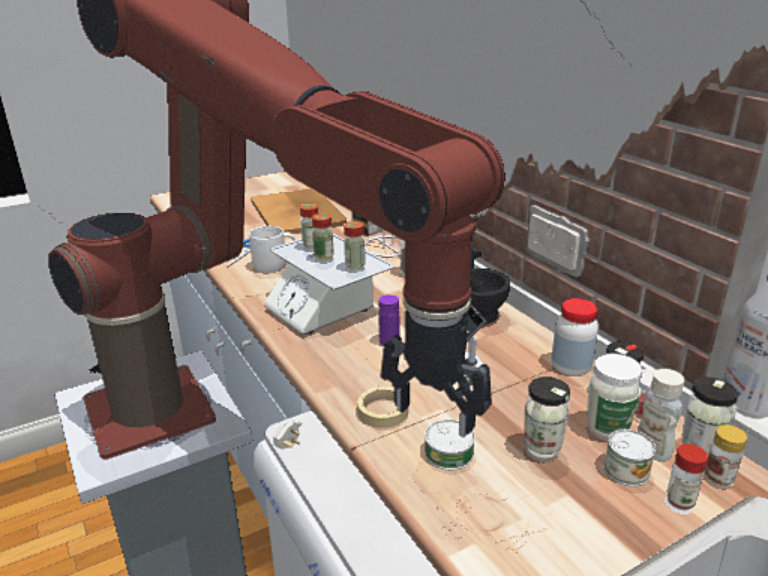

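View pics/top0.png

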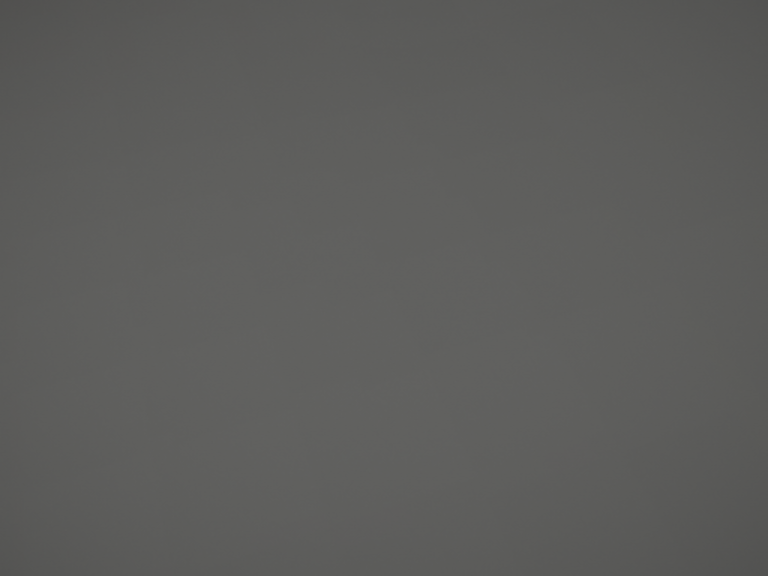

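The scene view shows three red-capped jars on the scale at about (310,225), (321,240) and (354,245). The look-alikes are the purple cylinder (389,320), the red-capped small jar on the worktop (687,478), and the big red-lidded jar (575,335). The phone is hidden behind the arm. The top camera is plain grey, so I'll check whether its depth works.

```bash
cat > h.py <<'E'
from plant import *
import cv2,numpy as np
from scipy.spatial.transform import Rotation as Rot
def cloud(d,K,T):
    v,u=np.mgrid[:384,:512];P=np.stack([(u-K[0,2])*d/K[0,0],(v-K[1,2])*d/K[1,1],d],-1)
    return P@T[:3,:3].T+T[:3,3]
def shot(n,tag):
    c=get_calibration(n);p,d=get_image(n);K=np.array(c["intrinsics"]);T=np.array(c["world_from_camera"])
    np.savez(f"{tag}.npz",p=p,d=d,K=K,T=T);cv2.imwrite(f"pics/{tag}.png",cv2.resize(p[:,:,::-1],(768,576)));return p,d,K,T
def load(tag):
    z=np.load(f"{tag}.npz");return z["p"],z["d"],z["K"],z["T"]
def ray(uv,K,T,z):
    r=T[:3,:3]@np.linalg.inv(K)@[uv[0],uv[1],1];return T[:3,3]+r*(z-T[2,3])/r[2]
def proj(X,K,T):
    c=T[:3,:3].T@(np.array(X)-T[:3,3]);return (K@c)[:2]/c[2]
def red(p):
    h=cv2.cvtColor(p,cv2.COLOR_RGB2HSV);return (((h[...,0]<6)|(h[...,0]>173))&(h[...,1]>170)&(h[...,2]>90)).astype(np.uint8)
E
python3 - <<'E'
from h import *
p,d,K,T=load("top0");print("top",p.std(),d.min(),d.max())
p,d,K,T=load("scene0");W=cloud(d,K,T)
n,l,s,c=cv2.connectedComponentsWithStats(red(p))
for i in range(1,n):
    if s[i,4]>25:
        m=(l==i)&(d>0);print(c[i].round(),s[i,4],np.median(W[m],0).round(3),W[m].max(0).round(3))
for u,v in [(330,250),(270,282),(330,282),(390,265),(293,297),(265,250),(389,320),(380,405),(450,445),(545,420)]:
    print(u,v,W[int(v/1.5),int(u/1.5)].round(3))
c=p[120:240,130:300];cv2.imwrite("pics/crop0.png",cv2.resize(c[:,:,::-1],(765,540),interpolation=cv2.INTER_CUBIC))
E
```

```text
top 3.185467072005634 0.0 0.14761594
[206. 141.] 44 [0.466 0.249 0.23 ] [0.487 0.26  0.239]
[214. 149.] 47 [0.463 0.171 0.228] [0.486 0.189 0.239]
[236. 154.] 47 [0.501 0.089 0.229] [0.522 0.107 0.242]
[386. 207.] 308 [ 0.79  -0.319  0.143] [ 0.831 -0.276  0.147]
[461. 305.] 280 [ 0.661 -0.691  0.106] [ 0.687 -0.663  0.11 ]
330 250 [0.478 0.168 0.162]
270 282 [0.4   0.386 0.002]
330 282 [0.431 0.076 0.128]
390 265 [0.584 0.073 0.135]
293 297 [0.38  0.178 0.058]
265 250 [0.409 0.433 0.077]
389 320 [ 0.51  -0.045  0.069]
380 405 [ 0.386 -0.22   0.003]
450 445 [ 0.413 -0.415  0.038]
545 420 [ 0.54  -0.502  0.096]
```

View pics/crop0.png

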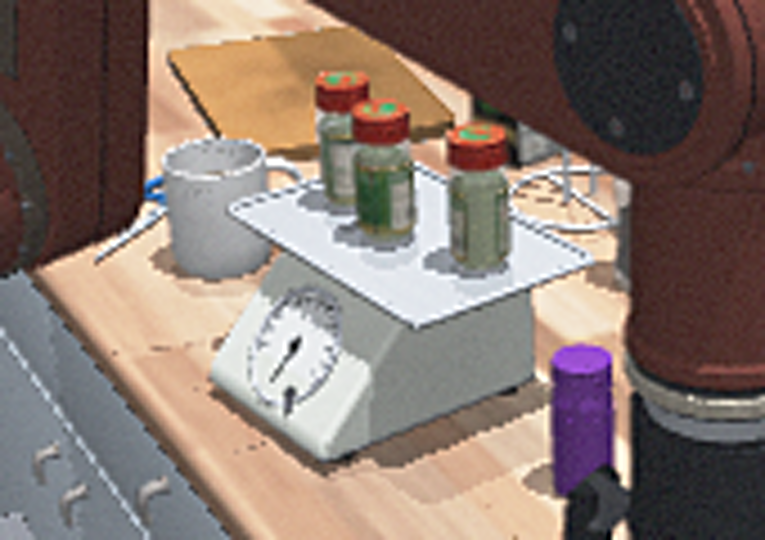

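The close crop shows three identical red-capped green-label jars on the pan, with the dial below at (290,355). The purple decoy stands apart at (582,420). The top camera is covered: its depth is 0.15 m at most. I'll move above the scale and look with the wrist camera.

Run:
```python
from h import *
c=get_calibration("wrist")["world_from_camera"];s=observe()
Rt=Rot.from_euler("xyz",s["tcp_rot"]).as_matrix();print("cam in tool",(Rt.T@(np.array(c)[:3,3]-s["eef_pos"])).round(3),(Rt.T@np.array(c)[:3,:3]).round(2).tolist())
movep([0.38,0.10,0.50],[np.pi,-0.6,0]);print(observe()["time_s"],observe()["q"])
p,d,K,T=shot("wrist","w1");shot("scene","s1")
W=cloud(d,K,T)
n,l,st,c=cv2.connectedComponentsWithStats(red(p))
for i in range(1,n):
    if st[i,4]>50:
        m=(l==i)&(d>0);print(c[i].round(),st[i].tolist(),np.median(W[m],0).round(3),W[m].max(0).round(3))
a=cv2.imread("pics/w1.png");b=cv2.imread("pics/s1.png")
```

```text
cam in tool [ 0.085  0.    -0.143] [[0.0, -0.95, -0.33], [1.0, 0.0, 0.0], [-0.0, -0.33, 0.95]]
2.6417 [ 0.10800794 -0.86173026  1.97240613 -0.06205132  1.43481593  1.66897717]
[479.  40.] [461, 24, 38, 33, 969] [ 0.801 -0.308  0.144] [ 0.868 -0.275  0.147]
```

View pics/w1.png

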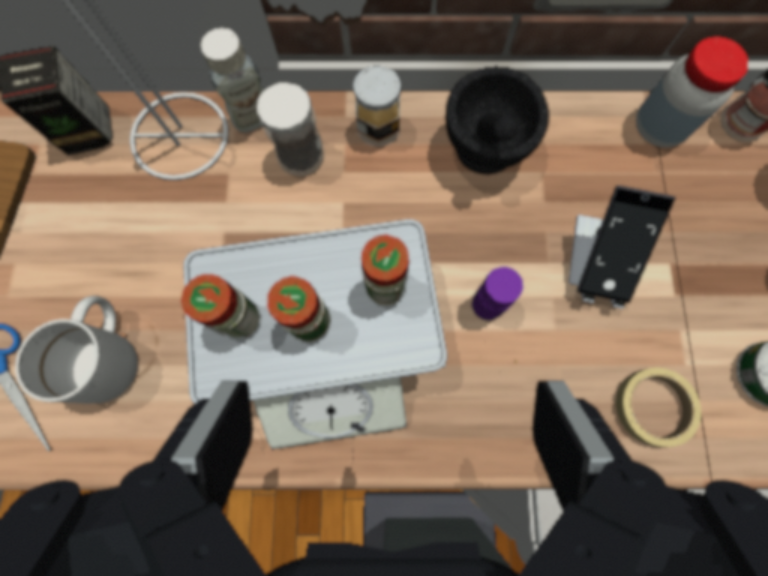

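View pics/s1.png

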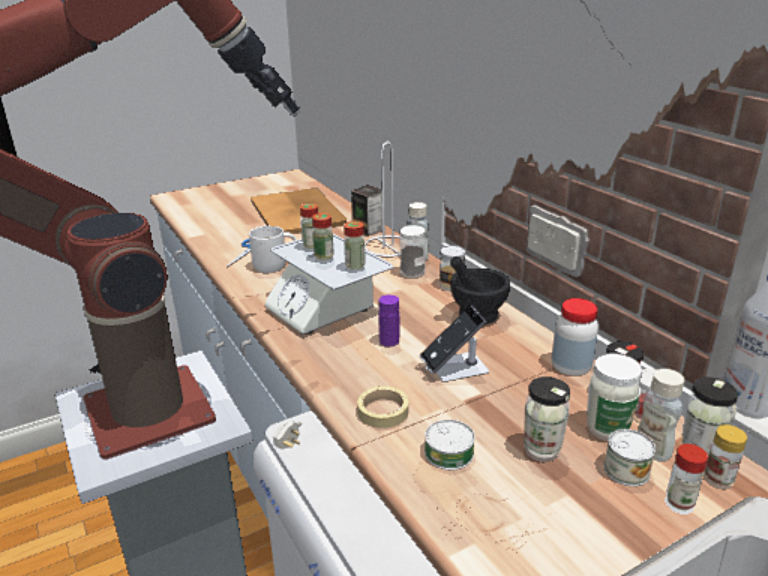

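The wrist view shows the jar caps at (208,300), (295,300) and (385,258), with the pan between them. The dial is at (331,410), its needle pointing down, with the marker at (357,427). The phone is at (627,245), its lens near (645,197). The mug is at (75,360) and the purple decoy at (497,293). The scene view agrees.

Run:
```python
from h import *
p,d,K,T=load("w1");W=cloud(d,K,T)
h=cv2.cvtColor(p,cv2.COLOR_RGB2HSV)
# caps: by depth, height>0.225 in region of pan
reg=np.zeros(d.shape,bool);reg[130:250,110:300]=1
m=((W[...,2]>0.229)&(W[...,2]<0.26)&reg&(d>0)).astype(np.uint8)
n,l,st,c=cv2.connectedComponentsWithStats(m)
for i in range(1,n):
    if st[i,4]>80:
        Q=W[l==i];z=np.median(Q[:,2]);cn=max(cv2.findContours((l==i).astype(np.uint8),0,1)[0],key=len)
        E=np.array([ray(x[0],K,T,z) for x in cn]);(x,y),r=cv2.minEnclosingCircle(E[:,:2].astype(np.float32)*1000)
        print("cap",c[i].round(),st[i,4],"z",z.round(4),"circ",round(x),round(y),round(r,1),"mean",Q.mean(0).round(4))
# pan plane
m=reg&(W[...,2]>0.115)&(W[...,2]<0.145)&(h[...,1]<60);Q=W[m].astype(np.float32);print("pan",m.sum(),np.median(Q[:,2]),cv2.minAreaRect(Q[:,:2]*1000))
# phone
ph=np.zeros(d.shape,bool);ph[122:205,380:452]=1
m=(ph&(h[...,2]<75)&(W[...,2]>0.015)&(d>0)).astype(np.uint8);n,l,st,c=cv2.connectedComponentsWithStats(m);i=1+st[1:,4].argmax();m=l==i
Q=W[m];nn=None
for _ in range(4):
    o=Q.mean(0);u,s,v=np.linalg.svd(Q-o,full_matrices=False);nn=v[2]*np.sign(v[2,2]);Q=Q[abs((Q-o)@nn)<0.004]
print("phone",m.sum(),len(Q),"n",nn.round(3),"incl",np.degrees(np.arccos(nn[2])).round(1),"yaw",np.degrees(np.arctan2(nn[1],nn[0])).round(1))
cn=max(cv2.findContours(m.astype(np.uint8),0,1)[0],key=len)
def onpl(uv):
    r=T[:3,:3]@np.linalg.inv(K)@[uv[0],uv[1],1];return T[:3,3]+r*((o-T[:3,3])@nn)/(r@nn)
E=np.array([onpl(x[0]) for x in cn])
X=np.array([-nn[0],-nn[1],0]);X/=np.linalg.norm(X);X=X*nn[2];X[2]=np.sqrt(1-nn[2]**2);Y=np.cross(nn,X)
ab=((E-o)@np.array([X,Y]).T*1000).astype(np.float32);R=cv2.minAreaRect(ab);print("rect",R)
print("lens guess", onpl((430,131.5)).round(4))
bx=cv2.boxPoints(R);print([ (o+a/1000*X+b/1000*Y).round(4).tolist() for a,b in bx])
cr=p[118:210,370:460];cv2.imwrite("pics/phone.png",cv2.resize(cr[:,:,::-1],(540,552),interpolation=cv2.INTER_CUBIC))
# obstacles near phone: max height map
for u,v in[(330,95),(330,70),(250,70)]:print(W[v,u].round(3))
```

```text
cap [257. 172.] 835 z 0.2384 circ 511 106 23.2 mean [0.5106 0.1058 0.2382]
cap [138. 198.] 920 z 0.2383 circ 474 263 23.8 mean [0.4737 0.2632 0.2379]
cap [195. 200.] 890 z 0.2384 circ 471 188 23.1 mean [0.4714 0.1878 0.2381]
pan 11589 0.12942928 ((489.4278869628906, 187.47821044921875), (175.598876953125, 276.7027893066406), 8.077905654907227)
phone 2673 2622 n [-0.654  0.149  0.741] incl 42.1 yaw 167.2
rect ((-7.838722229003906, 0.3141365051269531), (149.510986328125, 69.88848114013672), 0.07202782481908798)
lens guess [ 0.6234 -0.2014  0.1242]
[[0.5286, -0.141, 0.0283], [0.5131, -0.2092, 0.0284], [0.6212, -0.2337, 0.1287], [0.6367, -0.1655, 0.1287]]
[ 0.751 -0.049  0.033]
[ 0.802 -0.048  0.049]
[0.768 0.121 0.098]
```

View pics/phone.png

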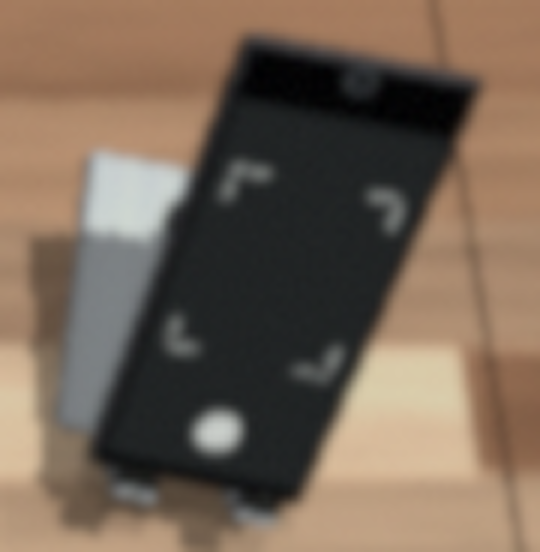

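The crop shows the lens circle at crop (362,80), full-image (430.3,131.3), near the middle of the phone's top edge. Cap tops at 0.238, pan at 0.129 and lens height of 0.124 all fit the text, and the scene view agrees. I'll test-lift the jar at (0.511, 0.106) first and weigh it by wrist force and needle.

```bash
cat >> h.py <<'E'
J={"C":(0.511,0.106),"B":(0.4714,0.188),"A":(0.474,0.263)}
ZG=0.1295+0.051
LENS=np.array([0.6235,-0.2012,0.1243]);N=np.array([-0.654,0.149,0.741]);N/=np.linalg.norm(N)
def finals(dist=0.12):
    out=[]
    for a in np.arange(-180,180,15):
        z=-N;x=np.cross([0,0,1],z);x/=np.linalg.norm(x);R=np.stack([x,np.cross(z,x),z],1)@Rot.from_euler("z",a,degrees=True).as_matrix()
        out.append((a,LENS+N*(dist+0.051),Rot.from_matrix(R).as_euler("xyz")))
    return out
def lift(j,yaw):
    x,y=J[j];gripper_to(0.075)
    movep([x,y,0.31],[np.pi,0,yaw]);move_l([x,y,ZG],feed=0.12);hold(.3);f0=observe()["ft_force"]
    gripper_to(0.0,35);print("open",observe()["opening"],observe()["grasp_force"])
    move_l([x,y,ZG+0.05],feed=0.08);hold(.7);s=observe();print(j,"dF",(s["ft_force"]-f0).round(2),"t",s["time_s"])
    p,d,K,T=shot("scene","lift"+j);W=cloud(d,K,T)
    p0,d0,_,_=load("s1");W0=cloud(d0,K,T)
    m=(abs(W0[...,2]-.1295)<.006)&(abs(W[...,2]-.133)<.012)&(abs(W[...,0]-.49)<.07)&(abs(W[...,1]-.187)<.12)
    print("pan rise mm",m.sum(),1000*np.median((W-W0)[m][:,2]))
    cr=lambda q:cv2.resize(q[184:222,175:215,::-1],(400,380),interpolation=cv2.INTER_CUBIC)
    cv2.imwrite(f"pics/dial{j}.png",np.hstack([cr(p0),cr(p)]))
E
python3 - <<'E'
from h import *
for yaw in(98,-82):
    q=inverse_kinematics([*J["C"],ZG],[np.pi,0,np.radians(yaw)]);print(yaw,None if q is None else np.round(q,2))
for a,P,o in finals():
    q=inverse_kinematics(P,o);print(a,None if q is None else np.round(q,2).tolist())
lift("C",np.radians(98) if (q:=inverse_kinematics([*J["C"],ZG],[np.pi,0,np.radians(98)])) is not None and abs(q[5])<2.3 else np.radians(-82))
print(observe()["q"])
E
```

```text
98 [ 0.05  0.02  1.85  0.    1.28 -0.09]
-82 None
-180 [-0.65, -0.55, 2.33, 0.44, 0.73, 2.48]
-165 None
-150 None
-135 None
-120 None
-105 [-0.65, -0.55, 2.33, 0.44, 0.73, -2.5]
-90 [-0.65, -0.55, 2.33, 0.44, 0.73, -2.23]
-75 [-0.65, -0.55, 2.33, 0.44, 0.73, -1.97]
-60 [-0.65, -0.55, 2.33, 0.44, 0.73, -1.71]
-45 [-0.65, -0.55, 2.33, 0.44, 0.73, -1.45]
-30 [-0.65, -0.55, 2.33, 0.44, 0.73, -1.19]
-15 [-0.65, -0.55, 2.33, 0.44, 0.73, -0.92]
0 [-0.65, -0.55, 2.33, 0.44, 0.73, -0.66]
15 [-0.65, -0.55, 2.33, 0.44, 0.73, -0.4]
30 [-0.65, -0.55, 2.33, 0.44, 0.73, -0.14]
45 [-0.65, -0.55, 2.33, 0.44, 0.73, 0.12]
60 [-0.65, -0.55, 2.33, 0.44, 0.73, 0.38]
75 [-0.65, -0.55, 2.33, 0.44, 0.73, 0.65]
90 [-0.65, -0.55, 2.33, 0.44, 0.73, 0.91]
105 [-0.65, -0.55, 2.33, 0.44, 0.73, 1.17]
120 [-0.65, -0.55, 2.33, 0.44, 0.73, 1.43]
135 [-0.65, -0.55, 2.33, 0.44, 0.73, 1.69]
150 [-0.65, -0.55, 2.33, 0.44, 0.73, 1.95]
165 [-0.65, -0.55, 2.33, 0.44, 0.73, 2.22]
open 0.04382786210380786 37.030634811962955
C dF [-0.32 -0.44 -1.94] t 7.9417
pan rise mm 658 3.453209203393648
[ 5.33748654e-02 -2.68741905e-02  1.79378614e+00  7.53600007e-06
  1.37461737e+00 -8.62891702e-02]
```

View pics/dialC.png

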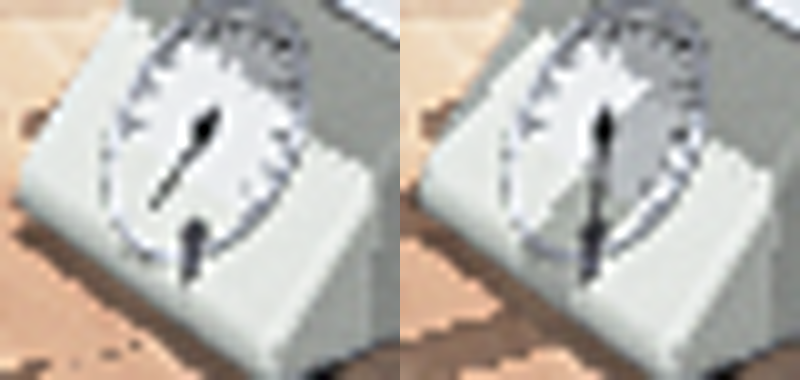

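The dial crops show the needle left of the marker before the lift (left half, tip at about (152,208)) and exactly on it now (right half, at about (595,240)). The pan rose 3.5 mm, or 115 g. So this is the short jar. I'll take it to the lens.

Run:
```python
from h import *
f=lambda d:[(P,o) for a,P,o in finals(d) if a==30][0]
x,y=J["C"];move_l([x,y,0.36],feed=0.2)
P,o=f(0.22);movep(P,o);print(observe()["time_s"],observe()["q"].round(2) if hasattr(observe()["q"],"round") else observe()["q"])
P,o=f(0.12);move_l(P,feed=0.08);hold(1.0);s=observe()
Rt=Rot.from_euler("xyz",s["tcp_rot"]).as_matrix();print(s["time_s"],1000*(s["eef_pos"]-P),Rt[:,2]+N,s["opening"],s["grasp_force"],np.abs(s["joint_velocities"]).max())
p,d,K,T=shot("scene","fin");W=cloud(d,K,T)
c=p[120:290,150:400];cv2.imwrite("pics/fincrop.png",cv2.resize(c[:,:,::-1],(800,544),interpolation=cv2.INTER_CUBIC))
# jar glass points: near predicted axis, below the fingers
r=W-LENS;t=r@N;rad=np.linalg.norm(r-t[...,None]*N,axis=-1)
m=(d>0)&(t>.10)&(t<.165)&(rad<.032);Q=r[m];tt=t[m];print("n",m.sum(),"base t",np.percentile(tt,[0,1,3]))
X=np.cross([0,0,1],N);X/=np.linalg.norm(X);Y=np.cross(N,X)
from scipy.optimize import least_squares
k=(tt>.124)&(tt<.16)
g=lambda v:np.hypot(Q[k]@X-v[0]-v[2]*(tt[k]-.14),Q[k]@Y-v[1]-v[3]*(tt[k]-.14))-.022
s=least_squares(g,[0,0,0,0],loss="soft_l1",f_scale=.001);print("axis off mm",s.x[:2]*1000,"tilt deg",np.degrees(s.x[2:]),"rms",1000*np.sqrt((s.fun**2).mean()),k.sum())
```

```text
9.8667 [-0.77 -0.85  2.34  0.42  1.03 -0.12]
12.2667 [ 0.00343381  0.0164025  -0.01100518] [-6.67049341e-06  4.24098800e-05 -1.44136976e-05] 0.0441135929786364 36.92715098892222 0.0006844502709875968
n 201 base t [0.11836254 0.11976694 0.12253915]
axis off mm [-0.95067413  0.36898922] tilt deg [1.53748181 0.76236877] rms 1.5681826816086186 162
```

View pics/fincrop.png

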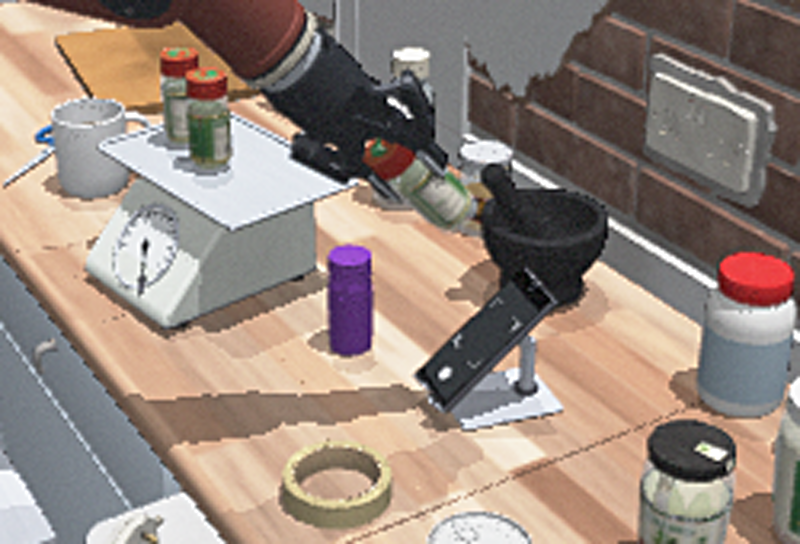

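The picture shows the jar at (430,185), its base facing the phone's lens at (537,283). The two other jars stand upright on the pan at (180,95) and (208,115), and the needle is on the marker at (143,265). The measured base distance is about 12 cm, the offset about 1 mm and the tilt under 2°. Handing in.

```bash
python3 -c "
from plant import *
print(job_done())"
```

```text
the job is handed in; nothing more can be done
None
```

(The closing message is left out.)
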